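Lock the lens collar on the wide mount

ROBOT

A 6-joint arm with a two-finger parallel gripper is mounted at the origin on the work surface. World frame = base frame: x ahead of the robot, y to its left, z up, the work surface at z = 0. Lengths are in m, angles in rad, forces in N, time in s.
With the tool pointing down it reaches from about 0.275 to 0.75 m from the base axis. Payload 10.2 kg.
Tool frame: the origin (TCP) lies midway between the tips of the shut fingers; the grasp point (between the pads) lies 19 mm behind it (env.hold_point_z is the distance from the TCP to the grasp point, in m); z points along the fingers, y is the line along which they close (so a half turn about z gives the same grasp; the last joint's range is limited). The gripper opens to 85 mm and grips with 20 to 120 N. Pads are 22 mm wide; open, the fingers measure 114 mm over their backs; the gripper's body (76 mm by 85 mm) begins 54 mm behind the grasp point. The pads swing forward as they close: fully open they stand 13 mm farther back than shut.
Start: joints at [-1.375, 0.313, 1.498, -0, 1.331, -0.223], TCP at [0.213, -0.48, 0.231] pointing down, gripper open.
Joint ranges: [-2.94, 2.94], [-0.97, 2.17], [0.19, 2.56], [-1.23, 4.37], [0.02, 3.11], [-2.88, 2.88]. Speed limits (rad/s): [2.39, 2.39, 3.01, 3.14, 3.14, 3.14].

INTERFACE

Orientations are given as a unit quaternion [x, y, z, w].
In Python, from bench import env, kinematics, monitor, eyes, job gives the robot as it stands. The module is installed in compiled form; this text tells all that it offers. Calls block until the motion is done:
- env.reach(position, orientation): joint-space move of the TCP to a pose.
- env.movel(position, velocity=0.15, frame=None, guard=None): straight line of the TCP; frame=None keeps the orientation; velocity is the mean speed in m/s. With guard (N) it stops when the force on the tool has changed by that much, and returns True; else False.
- env.set_joints(angles): joint-space move.
- env.release() and env.close_gripper(effort=None): open the fingers fully, or close them until they stop; effort is the grip in N (None keeps the last).
- env.hold(seconds).
- kinematics.ik(position, orientation): joint angles nearest the present ones, or None.
- monitor.sense(): the state.
- eyes.grab_frame(name): name is "scene" or "top" or "wrist"; returns a dict with "frame" (400x640x3 uint8, red, green, blue), "mtx" (3x3 intrinsics, pixels), "view" (4x4, takes a point from world to camera coordinates). Camera axes: x right, y down, z forward; pixel columns grow to the right and rows downward; lengths in m; the calibration is good to about 2 mm. The wrist camera is an equidistant fisheye: a pixel r from the principal point sees the ray r / f radians off the axis. A picture is of the moment at which its call begins. There is no depth.
A pose or a line that the arm cannot do raises env.MotionError and nothing moves.
- job.hand_in(): hands the job in; it is judged then, once.
The state is a dict: "clock": time; "joints": joint angles; "qvel": joint speeds; "joint_efforts": joint torques, N m; "position": TCP position; "ee_rot": TCP orientation; "contact_force": force on the tool from outside, world axes, zero at the start; "ft_torque": the same for the moment, N m; "finger_gap": opening from 0.0 (shut) to 1.0 (fully open); "gripper_force": force on a finger pad.
Only numpy, scipy, OpenCV 4.12 (cv2) and the standard library are available. Lean on these libraries where they do the work, as an engineer would, in place of code of your own. Each camera call takes 0.05 s, during which the arm holds its last target. There are 200 camera calls.

TASK

Two lens mounts stand on the optics bench. Lock the lens in the wider one: turn its black lock collar by the upright steel post until the post lines up with the brass index stub on the rim of that same mount, then let go. Do not turn the collar of the narrower mount.

Things in the scene. Friction and masses are not known exactly. Their poses are not given: they have to be found in the camera images.
- wide_collar (a joint): Angle of the wide mount's lock collar about its vertical axis, rad. 0 = locked: the post points exactly at the brass index stub; positive = turned counter-clockwise seen from above. It starts unlocked at 0.8 to 1.5, so locking turns it clockwise seen from above. Travel -0.6 to 1.9: it can overrun the mark, there is no stop or click at 0. It stays where it is left; turning takes about 0.3 N m of friction (about 5 N at the post).
- wide_post (a point): Grip point of the wide mount's post: on the post's axis, 14 mm below its top. A round upright steel pin, 12 mm in diameter, rising 48 mm from a black radial lug (18 mm wide) of the collar, 66 mm from the mount's axis, top 120 mm above the bench. Nothing else of the mount is higher than 81 mm; the collar is a black knurled ring of 103 mm diameter, 60 to 76 mm above the bench.
- wide_mount: The wider lens mount, bolted to the bench: grey round flange of 190 mm diameter and 12 mm thick, aluminium barrel of 84 mm diameter with a lens on top. Origin on the axis at bench height, z up; the x axis points from the axis to the brass index stub (12 mm square, top 72 mm above the bench, centre 87 mm from the axis, white line on top). May face any way.
- narrow_post (a point): Grip point of the post on the other, narrower mount (barrel 42 mm, flange 150 mm, post 46 mm from its axis; same heights, same kind of collar, post and brass stub). To be left alone. Its mount stands at least 250 mm from the wide mount, axis to axis.
There are look-alikes about, which are no part of the job. What is shaped like the wide_mount but blue is not meant.

How it is judged:
At the end, for the whole second after the job is handed in: The wide mount's collar rests within 0.2 rad (about 11 degrees) of its locked mark, either side (value of joint wide_collar between -0.2 and 0.2 rad and velocity of joint wide_collar between -0.05 and 0.05 rad/s); the robot touches nothing.
It fails at once if the narrow mount's collar is turned (its post moves more than 12 mm) (distance of narrow_post from where it was at the start of the episode above 0.012 m).
It also fails if it takes over 32 s, if anything falls off the work surface, if the arm or the gripper's body presses on something with over 40 N, if the wrist force passes 120 N, or if a joint passes its speed limit or range.

## Working session

There is one attempt and no reset: what is moved stays moved. The work goes in short steps, each a Python script; the robot and the scene stay as the last script left them, time stands still between calls to the robot, and variables do not carry over. Pictures are saved under pics/ and viewed, at most 10 in all, crops included, and the job is handed in when it is done.

```bash
mkdir -p pics
python3 - <<'E'
from bench import env, kinematics, monitor, eyes, job
import cv2, numpy as np
for n in ("top","scene"):
    f=eyes.grab_frame(n); cv2.imwrite(f"pics/{n}0.png",f["frame"][:,:,::-1]); np.savez(f"pics/{n}0.npz",**f); print(f["mtx"],f["view"])
s=monitor.sense(); print(s["clock"],s["position"],s["ee_rot"],s["contact_force"])
E
```

```text
[[447.7072041    0.         317.28784947]
 [  0.         447.7072041  199.38956767]
 [  0.           0.           1.        ]] [[-0.01497175 -0.99967063  0.02084397  0.0657948 ]
 [-0.99549708  0.01295128 -0.09390325  0.45805939]
 [ 0.09360237 -0.022156   -0.9953631   1.12337222]
 [ 0.          0.          0.          1.        ]]
[[500.44898418   0.         317.55842241]
 [  0.         500.44898418 198.65339328]
 [  0.           0.           1.        ]] [[-0.53642751  0.84383688  0.01359611  0.20111566]
 [ 0.70398653  0.45629353 -0.54424184 -0.30532208]
 [-0.46545515 -0.28237482 -0.8388182   1.5212261 ]
 [ 0.          0.          0.          1.        ]]
0.1 [ 0.21344153 -0.47941493  0.23079118] [ 9.78155973e-01  2.07871501e-01  1.30394155e-05 -5.76546756e-04] [ 0.33434241  0.65485736 -0.4741839 ]
```

View pics/top0.png

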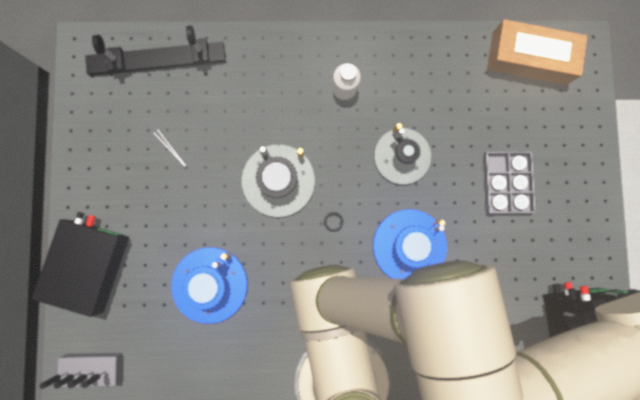

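View pics/scene0.png

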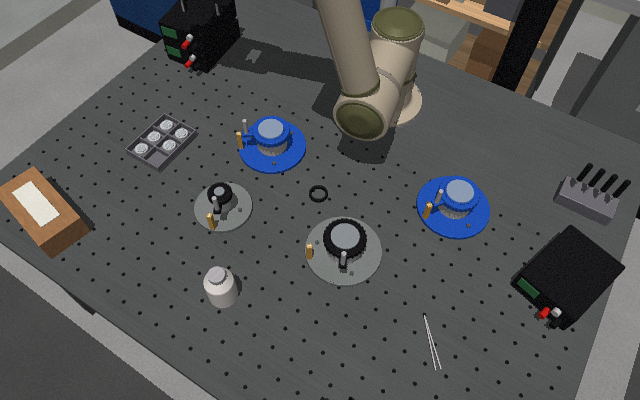

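The top view shows the grey wide mount with its flange at about (278,181), post top at (263,150) and brass stub at (300,152). The narrow mount is at (403,156), and there are blue decoys at (410,245) and (209,285). The scene view agrees: wide flange at (344,250), stub at (309,251), post at (344,258).

```bash
cat > h.py <<'E'
import numpy as np, cv2
def cast(f,uv,z):
    K,V=f["mtx"],f["view"]; R,t=V[:3,:3],V[:3,3]
    d=R.T@np.linalg.solve(K,[uv[0],uv[1],1]); c=-R.T@t
    return c+d*(z-c[2])/d[2]
def proj(f,p):
    q=f["mtx"]@(f["view"][:3,:3]@np.array(p)+f["view"][:3,3]); return q[:2]/q[2]
E
python3 - <<'E'
from h import *
f=dict(np.load("pics/top0.npz")); g=dict(np.load("pics/scene0.npz"))
im=f["frame"]; hsv=cv2.cvtColor(im,cv2.COLOR_RGB2HSV)
# flange: bright-ish, low sat, in ROI
m=((hsv[...,2]>110)&(hsv[...,1]<60)).astype(np.uint8); roi=np.zeros_like(m); roi[135:230,232:325]=1; m*=roi
cs,_=cv2.findContours(m,cv2.RETR_EXTERNAL,cv2.CHAIN_APPROX_NONE); c=max(cs,key=cv2.contourArea)
(e,ax,a)=cv2.fitEllipse(cv2.convexHull(c)); C=cast(f,e,.012)
print("flange",e,ax,C, "diam", np.linalg.norm(cast(f,(e[0]+np.mean(ax)/2,e[1]),.012)-C)*2)
b=((hsv[...,0]>10)&(hsv[...,0]<28)&(hsv[...,1]>120)&(hsv[...,2]>100)).astype(np.uint8)*roi
ys,xs=np.nonzero(b); print("brass",xs.min(),xs.max(),ys.min(),ys.max(),xs.mean(),ys.mean())
S=cast(f,(xs.mean(),ys.mean()),.07); P=cast(f,(263,150),.12)
for n,p in(("stub",S),("post",P)):
    d=p-C; print(n,p,np.hypot(*d[:2]),np.degrees(np.arctan2(d[1],d[0])),"scene px",proj(g,p))
print("flange in scene",proj(g,C), "narrow", cast(f,(403,156),.012), "reach",np.hypot(*C[:2]))
v=np.hstack([cv2.resize(im[120:240,220:330],None,fx=4,fy=4,interpolation=2)]); cv2.imwrite("pics/c1.png",v[:,:,::-1])
E
```

```text
Traceback (most recent call last):
cv2.error: OpenCV(4.12.0) /io/opencv/modules/imgproc/src/shapedescr.cpp:361: error: (-201:Incorrect size of input array) There should be at least 5 points to fit the ellipse in function 'fitEllipseNoDirect'
```

```bash
cat > m.py <<'E'
from h import *
f=dict(np.load("pics/top0.npz")); g=dict(np.load("pics/scene0.npz"))
im=f["frame"]; hsv=cv2.cvtColor(im,cv2.COLOR_RGB2HSV)
print(hsv[200,255],hsv[210,278],hsv[225,240])
roi=np.zeros(im.shape[:2],np.uint8); roi[135:230,232:325]=1
m=((hsv[...,2]>(int(hsv[200,255,2])+int(hsv[225,240,2]))//2)).astype(np.uint8)*roi
cs,_=cv2.findContours(m,cv2.RETR_EXTERNAL,cv2.CHAIN_APPROX_NONE); c=max(cs,key=cv2.contourArea)
c=c[(c[:,0,1]>165)]
(e,ax,a)=cv2.fitEllipse(cv2.convexHull(c)); C=cast(f,e,.012)
print("flange",e,ax,C, "diam", np.linalg.norm(cast(f,(e[0]+np.mean(ax)/2,e[1]),.012)-C)*2)
b=((hsv[...,0]>10)&(hsv[...,0]<28)&(hsv[...,1]>120)&(hsv[...,2]>100)).astype(np.uint8)*roi
ys,xs=np.nonzero(b); print("brass",xs.min(),xs.max(),ys.min(),ys.max(),xs.mean(),ys.mean())
S=cast(f,(xs.mean(),ys.mean()),.07); P=cast(f,(263,150),.12)
for n,p in(("stub",S),("post",P)):
    d=p-C; print(n,p,np.hypot(*d[:2]),np.degrees(np.arctan2(d[1],d[0])),"scene px",proj(g,p))
print("flange in scene",proj(g,C), "narrow", cast(f,(403,156),.012), "reach",np.hypot(*C[:2]))
cv2.imwrite("pics/c1.png",cv2.resize(im[120:240,220:330],None,fx=4,fy=4,interpolation=2)[:,:,::-1])
E
python3 m.py
```

```text
[ 43   9 210] [ 45   7 212] [ 80   5 140]
flange (277.7398986816406, 180.3524627685547) (71.2175064086914, 72.81595611572266) [0.51045003 0.16053916 0.012     ] diam 0.18590441975651303Traceback (most recent call last):
  File "m.py", line 12, in <module>
    ys,xs=np.nonzero(b); print("brass",xs.min(),xs.max(),ys.min(),ys.max(),xs.mean(),ys.mean())
                                       ~~~~~~^^
    return umr_minimum(a, axis, None, out, keepdims, initial, where)
ValueError: zero-size array to reduction operation minimum which has no identity
```

```bash
sed -i 's/hsv\[...,0\]>10)&(hsv\[...,0\]<28)&(hsv\[...,1\]>120)/hsv[...,0]>8)\&(hsv[...,0]<35)\&(hsv[...,1]>70)/; s/^print(hsv.*/print(im[148:158:2,296:305:2].tolist())/' m.py; python3 m.py
```

```text
[[[162, 162, 157], [207, 195, 145], [242, 236, 174], [194, 186, 163], [142, 142, 139]], [[214, 209, 189], [247, 244, 191], [247, 247, 232], [244, 235, 185], [160, 152, 137]], [[211, 207, 189], [241, 234, 202], [247, 245, 216], [229, 203, 130], [144, 139, 129]], [[202, 202, 193], [165, 151, 125], [193, 169, 107], [152, 131, 95], [143, 141, 133]], [[206, 208, 200], [151, 144, 131], [134, 115, 86], [138, 124, 106], [180, 177, 171]]]
flange (277.7398986816406, 180.3524627685547) (71.2175064086914, 72.81595611572266) [0.51045003 0.16053916 0.012     ] diam 0.18590441975651303
brass 298 303 148 157 300.64 152.84
stub [0.57022257 0.09983336 0.07      ] 0.0851936003498153 -45.44382127218515 scene px [309.17870609 242.99244581]
post [0.56793325 0.18753097 0.12      ] 0.06350494197308322 25.152866968762194 scene px [343.1135865  250.70721563]
flange in scene [343.19873702 247.85335547] narrow [ 0.57059583 -0.1662623   0.012     ] reach 0.5351000463543618
```

View pics/c1.png

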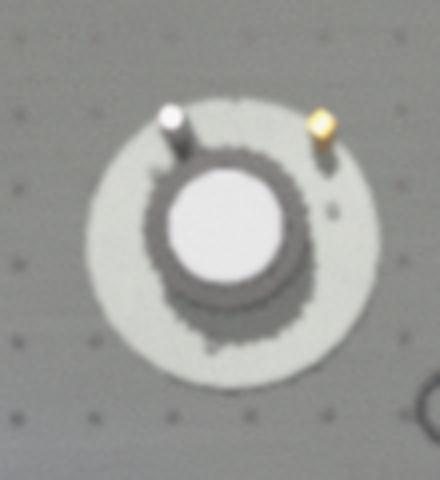

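The crop shows the post top at about (262.8,149.5) and the stub top at (300.2,150.8). The lens centre is at (276.5,176.5). Radii and flange size come out close to the given values, with the post about 69° counter-clockwise of the stub. Next I'll hover over the post and take a close look.

```bash
cat >> h.py <<'E'
from scipy.spatial.transform import Rotation as Rn
def quat(th,s=1):  # tool down, closing along the tangent at angle th
    y=s*np.array([-np.sin(th),np.cos(th),0]); z=np.array([0,0,-1.]); return Rn.from_matrix(np.c_[np.cross(y,z),y,z]).as_quat()
def fish(f,p):
    q=f["view"][:3,:3]@np.array(p)+f["view"][:3,3]; r=np.hypot(q[0],q[1]); a=np.arctan2(r,q[2])
    return f["mtx"][:2,2]+f["mtx"][0,0]*a*q[:2]/r
def fcast(f,uv,z):
    d=(np.array(uv)-f["mtx"][:2,2])/f["mtx"][0,0]; a=np.hypot(*d); R,t=f["view"][:3,:3],f["view"][:3,3]
    w=R.T@np.r_[np.sin(a)*d/a,np.cos(a)]; c=-R.T@t; return c+w*(z-c[2])/w[2]
E
python3 - <<'E'
from h import *
from bench import env, kinematics, monitor, eyes
f=dict(np.load("pics/top0.npz"))
C=cast(f,(277.74,180.35),.012)[:2]; L=cast(f,(276.5,176.5),.08)[:2]
S=cast(f,(300.25,150.75),.072)[:2]; P=cast(f,(262.75,149.5),.12)[:2]
an=lambda d:np.arctan2(d[1],d[0])
print(C,L,S,P,np.hypot(*(S-C)),np.hypot(*(P-C)),an(S-C),an(P-C))
t0,t1=an(P-C),an(S-C)
best=None
for s in(1,-1):
    a=kinematics.ik([*P,.09],quat(t0,s)); b=kinematics.ik([*(C+.066*np.array([np.cos(t1),np.sin(t1)])),.09],quat(t1-.2,s))
    print(s,None if a is None else a[5],None if b is None else b[5])
    if a is not None and b is not None:
        m=max(abs(a[5]),abs(b[5]))
        if best is None or m<best[0]: best=(m,s)
s=best[1]; env.reach([*P,.21],quat(t0,s))
w=eyes.grab_frame("wrist"); cv2.imwrite("pics/w1.png",w["frame"][:,:,::-1]); np.savez("pics/w1.npz",**w)
print(s,"post",fish(w,[*P,.12]),"stub",fish(w,[*S,.072]),"C",fish(w,[*C,.081]),monitor.sense()["clock"],monitor.sense()["position"])
E
```

```text
[0.51045644 0.16053885] [0.51053085 0.15899281] [0.57505635 0.10070614] [0.56913319 0.18811327] 0.08805169730672788 0.06483292878462905 -0.7471054685700679 0.4393098011509493
1 -1.88614506711596 -0.6247812621578372
-1 1.2554475864738333 2.516811391431956
1 post [320.97632685 202.22230495] stub [233.89610721 154.46916993] C [320.85886191 117.3487679 ] 2.825 [0.56936297 0.18740301 0.21004455]
```

View pics/w1.png

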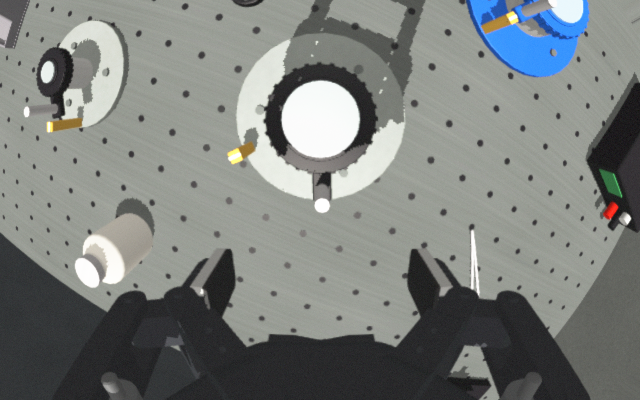

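The wrist view shows the post top at (322,205) and the stub at (234,156), within 1–2 mm of what I predicted. I'll grip the post and turn it.

Run:
```python
from h import *
from bench import env, kinematics, monitor, eyes
C=np.array([.5105,.160]); t0,t1=.439,-.747; z=.089
p=lambda t,z=z:[*(C+.066*np.array([np.cos(t),np.sin(t)])),z]
print(env.movel(p(t0),velocity=.1,guard=15))
env.close_gripper(40); s=monitor.sense(); print(s["clock"],s["finger_gap"],s["gripper_force"],s["contact_force"])
fm=0
for t in np.linspace(t0,t1,8)[1:]:
    env.movel(p(t),velocity=.06,frame=quat(t)); s=monitor.sense(); print(round(s["clock"],2),s["contact_force"].round(1),s["position"].round(4))
w=eyes.grab_frame("wrist"); cv2.imwrite("pics/w2.png",w["frame"][:,:,::-1])
```

```text
False
4.85 0.13011934395056834 38.91789793968201 [-0.31979675  0.49572667  2.00571845]
5.18 [ 0.5 -2.4  1.1] [0.5744 0.1773 0.0891]
5.52 [ 1.3 -1.6  0.2] [0.5764 0.1665 0.0891]
5.85 [ 2.6 -0.4  1.1] [0.5766 0.1554 0.0891]
6.18 [ 2.5 -0.3  2.3] [0.5748 0.1444 0.0891]
6.52 [ 2.1 -1.8  1.6] [0.5712 0.1338 0.0891]
6.85 [ 1.7 -0.7  3.2] [0.5658 0.124  0.0891]
7.18 [0.7 0.8 3.9] [0.5588 0.1153 0.0891]
```

Run:
```python
from h import *
from bench import env, kinematics, monitor, eyes
env.release(); q=monitor.sense()["position"]; env.movel([q[0],q[1],.21],velocity=.12)
w=eyes.grab_frame("wrist"); np.savez("pics/w3.npz",**w)
cv2.imwrite("pics/w3.png",w["frame"][:,:,::-1]); print(monitor.sense()["clock"],monitor.sense()["contact_force"])
print(fish(w,[.5105,.16,.081]),fish(w,[.5751,.1007,.072]),fish(w,[.5105+.066*np.cos(.747),.16-.066*np.sin(.747),.12]))
```

```text
9.15 [ 0.11324461  0.48264505 -0.92114003]
[321.25447062 117.00269855] [321.67288631 209.87204455] [321.25443238 203.51207648]
```

View pics/w3.png

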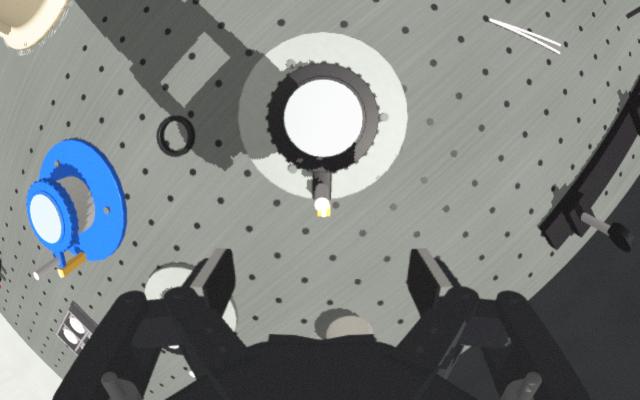

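The wrist view shows lens centre (323,118), post top (322,206) and stub (323,211) on one line, so the error is about 1°. The gripper is clear of everything.

```bash
python3 -c "
from bench import job; print(job.hand_in())"
```

```text
the job is handed in; nothing more can be done
None
```

I turned the wide mount's collar until its post lined up with the brass stub (about 1° off in the last wrist image), let go and handed the job in; the narrow mount was not touched, and the judge returned no result.

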